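# Return mixed-up screwdrivers to their colour-coded holders

## Robot

A 7-joint arm with a two-finger parallel gripper is mounted at the origin on a cart in front of the work surface, level with it; the furniture and walls round the work are solid. World frame = base frame: x ahead of the robot, y to its left, z up, the work surface at z = 0. Lengths are in mm, angles in rad, forces in N, time in s.
With the tool pointing down it reaches from about 350 to 900 mm from the base axis. Payload 19.9 kg.
Tool frame: the origin (TCP) lies at the very end of the fingers, on their centre line; the grasp point (between the pads) lies manip.grip_point_offset behind it (manip.grip_point_offset is the distance from the TCP to the grasp point, in mm); z points along the fingers, y is the line along which they close (so a half turn about z gives the same grasp; the last joint's range is limited). The gripper opens to 85 mm and grips with 20 to 120 N. Pads are 22 mm wide; open, the fingers measure 114 mm over their backs; the gripper's body (76 mm by 85 mm) begins 54 mm behind the grasp point. The pads swing forward as they close: fully open they stand 13 mm farther back than shut.
Start: joints at [1.224, 0.417, -0.01, 1.614, 0.005, 1.111, -0.053], TCP at [188.155, -595.986, 231.26] pointing down, gripper open.
Joint ranges: [-2.81, 2.81], [-0.39, 2.02], [-1.27, 1.25], [0.06, 2.57], [-1.19, 4.33], [0.19, 2], [-2.82, 2.82]. Speed limits (rad/s): [1.89, 1.89, 2.39, 2.39, 3.01, 3.01, 3.01].

## Interface

Orientations are given as a rotation vector (axis times angle).
In Python, from bench import manip gives the robot as it stands.
- The arm moves only by the tool step_arm, never from a script. Its argument "commands" is a list of rows, each a list of 6 numbers: the shift along the tool's x, y, z in mm, then the turn, a rotation vector about the tool's x, y, z in rad. A call has 1 to 12 rows; each row shifts and turns the commanded pose from where the row before left it, along the tool's axes as they then stand; what a row does not reach is not made up. A row lasts 1/12 s, in which the tool goes at most 41.7 mm and 7.16 degrees, less where a joint would pass 70% of its speed; a pose out of reach is approached as far as the arm can. A call is refused whole if a number of a shift passes 41.7 or a number of a turn 0.125, either way. A call with a gripper value outside its range is refused whole. "grip" is the closure, from 0 (fully open) to 1 (shut), set as the call begins (left out, the last holds). The fingers move at their own pace and stop on an object; "force" is the grip in N (left out, the last holds). Time passes only in rows, so rows that do not move let the fingers close. It gives the time, the measured TCP pose, the force, the opening and the grip force at its end, in the units of the state.
- manip.read_state(): the state, without advancing time (a new reading comes with each control period).
- manip.snapshot(name): name is "scene" or "top" or "wrist"; returns a dict with "image" (400x640x3 uint8, red, green, blue), "mtx" (3x3 intrinsics, pixels), "R" (3x3) and "t" (3): a world point X has camera coordinates R X + t; the wrist camera has in their place "hand_eye" (4x4, takes a point from camera to tool coordinates, whose origin is the TCP and whose axes are the flange's). Camera axes: x right, y down, z forward; pixel columns grow to the right and rows downward; lengths in mm; the calibration is good to about 2 mm. A picture is of the moment at which its call begins: read the wrist's pose just before it. There is no depth.
- manip.hand_in(): hands the job in; it is judged then, once.
The state is a dict: "time_s": time; "joints": joint angles; "qd": joint speeds; "effort": joint torques, N m; "eef_pos": TCP position; "ee_rot": TCP orientation; "force": force on the tool from outside, world axes, zero at the start; "ft_torque": the same for the moment, N m; "width": finger opening in mm; "gripper_force": force on a finger pad.
Only numpy, scipy, OpenCV 4.12 (cv2) and the standard library are available. Lean on these libraries where they do the work, as an engineer would, in place of code of your own. Each camera call takes 0.05 s, during which the arm holds its last target. There are 200 camera calls.

## Task

The red, yellow and blue screwdrivers have been put on one another's holders. Rearrange them so that each lies properly seated in both rests of the holder of its own colour, handle on the wide rest and shaft on the narrow one; the empty grey holder may serve to park one on the way and must be empty again at the end. Do not disturb the calculator, the metal splitter block or the white waveguide piece nearby.

Things in the scene. Friction and masses are not known exactly. Their poses are not given: they have to be found in the camera images.
- driver_red: loose screwdriver with a red round fluted handle and a steel blade, 150 mm long over all; handle 75 mm long and 21 mm thick, shaft 6 mm thick, 60 g. Origin: on its axis, in the middle of the handle; x axis along the tool towards the blade tip; the centre of mass lies about 6 mm from the origin towards the blade. Starts on a holder of another colour.
- driver_yellow: loose screwdriver with a yellow round fluted handle and a steel blade, 140 mm long over all; handle 70 mm long and 19 mm thick, shaft 6 mm thick, 60 g. Origin: on its axis, in the middle of the handle; x axis along the tool towards the blade tip; the centre of mass lies about 6 mm from the origin towards the blade. Starts on a holder of another colour.
- driver_blue: loose screwdriver with a blue round fluted handle and a steel blade, 130 mm long over all; handle 70 mm long and 19 mm thick, shaft 6 mm thick, 60 g. Origin: on its axis, in the middle of the handle; x axis along the tool towards the blade tip; the centre of mass lies about 6 mm from the origin towards the blade. Starts on a holder of another colour.
- holder_red: Red plastic holder fixed to the bench: plate 138 x 56 x 5 mm with two V rests that centre one screwdriver and hold it level, pointing along +x, its origin at about (0, 0, 26 mm). Origin: on the plate's underside, below the place of the handle's middle; x axis towards the blade end, z up. Rests as on the grey holder.
- holder_yellow: Yellow plastic holder fixed to the bench: plate 138 x 56 x 5 mm with two V rests that centre one screwdriver and hold it level, pointing along +x, its origin at about (0, 0, 26 mm). Origin: on the plate's underside, below the place of the handle's middle; x axis towards the blade end, z up. Rests as on the grey holder.
- holder_blue: Blue plastic holder fixed to the bench: plate 138 x 56 x 5 mm with two V rests that centre one screwdriver and hold it level, pointing along +x, its origin at about (0, 0, 26 mm). Origin: on the plate's underside, below the place of the handle's middle; x axis towards the blade end, z up. Rests as on the grey holder.
- holder_grey: Grey plastic spare holder, empty at the start, of the same shape and frame as the others: plate from x = -46 to +92 mm. Wide rest at x = -21 to -11 mm (36 mm wide, 25 mm high) for the rear half of the handle, narrow rest at x = 71 to 79 mm (28 mm wide, 31 mm high) for the shaft; between the rests the tool's sides are free for fingers from 5 mm above the bench up.
- calculator: bystander: loose dark grey pocket calculator, 138 x 74 x 15 mm, lying on the bench; origin at the centre of its underside, x along its long side
- splitter_block: bystander: loose grey metal block with two brass connectors, 60 x 52 x 19 mm, lying on the bench; origin at the centre of its underside
- white_waveguide: bystander: loose white waveguide piece with a square 34 mm flange at each end, standing upright, 54 mm tall; origin at the centre of its underside, z up
Not all that is in view belongs to the job. Of the things that look like the driver_blue, the largest one is meant.

How it is judged (in metres and radians):
At the end, for the whole second after the job is handed in: Each screwdriver rests in the holder of its own colour: handle middle within 12 mm lengthwise and 8 mm sideways of the holder's place for it and 20 to 32 mm above the holder's underside, axis within 0.12 rad of the holder's x axis, at rest; so the grey holder is empty (x of driver_red in the frame of holder_red between -0.012 and 0.012 m and y of driver_red in the frame of holder_red between -0.008 and 0.008 m and z of driver_red in the frame of holder_red between 0.02 and 0.032 m and angle between the x axis of driver_red and the x axis of holder_red, either way round below 0.12 rad and linear speed of each of driver_red, driver_yellow, driver_blue below 0.02 m/s and x of driver_yellow in the frame of holder_yellow between -0.012 and 0.012 m and y of driver_yellow in the frame of holder_yellow between -0.008 and 0.008 m and z of driver_yellow in the frame of holder_yellow between 0.02 and 0.032 m and angle between the x axis of driver_yellow and the x axis of holder_yellow, either way round below 0.12 rad and x of driver_blue in the frame of holder_blue between -0.012 and 0.012 m and y of driver_blue in the frame of holder_blue between -0.008 and 0.008 m and z of driver_blue in the frame of holder_blue between 0.02 and 0.032 m and angle between the x axis of driver_blue and the x axis of holder_blue, either way round below 0.12 rad); the robot touches nothing.
It fails at once if the calculator is shifted by more than 20 mm (distance of calculator from where it was at the start of the episode above 0.02 m).
It fails at once if the splitter block is shifted by more than 20 mm (distance of splitter_block from where it was at the start of the episode above 0.02 m).
It fails at once if the white waveguide piece is shifted by more than 20 mm (distance of white_waveguide from where it was at the start of the episode above 0.02 m).
It fails at once if the white waveguide piece is knocked over (angle between white_waveguide's own z axis and vertical above 0.5 rad).
It also fails if it takes over 99 s, if anything falls off the work surface, if the arm or the gripper's body presses on something with over 40 N, if the wrist force passes 120 N, or if a joint passes its speed limit or range.

## Working session

There is one attempt and no reset: what is moved stays moved. The work goes in short steps, Python scripts to look and compute and a tool call to move; the robot and the scene stay as the last step left them, time stands still between calls to the robot, and variables do not carry over. Pictures are saved under pics/ and viewed, at most 14 in all, crops included, and the job is handed in when it is done.

Besides the shell and the picture viewer there is one more tool, called after "Request:" as name(argument=value, ...), one argument or row to a line, values as JSON. step_arm: Moves the arm, as the interface text tells. Its arguments: {"type":"object","properties":{"commands":{"type":"array"},"grip":{"type":"number"},"force":{"type":"number"}},"required":["commands"]}

```bash
mkdir -p pics; ls; python3 - <<'E'
from bench import manip
import cv2,numpy as np
s=manip.read_state();print({k:np.round(v,3) for k,v in s.items()});print(manip.grip_point_offset)
for n in("scene","top","wrist"):
    d=manip.snapshot(n);cv2.imwrite(f"pics/{n}0.png",d["image"][:,:,::-1])
    np.savez(f"{n}0.npz",**d)
    print(n,{k:np.round(v,3).tolist() for k,v in d.items() if k!="image"})
E
```

```text
pics
{'time_s': np.float64(0.0), 'joints': array([ 1.224,  0.418, -0.01 ,  1.614,  0.005,  1.111, -0.053]), 'qd': array([ 0.001,  0.001, -0.   , -0.   , -0.   , -0.   , -0.001]), 'effort': array([-1.0000e-03, -8.6445e+01,  6.7800e-01, -4.3490e+01,  1.9000e-02,
        7.0000e-03,  0.0000e+00]), 'eef_pos': array([ 188.035, -595.674,  230.668]), 'ee_rot': array([-3.104, -0.478,  0.   ]), 'force': array([-0.159,  0.556, -1.239]), 'ft_torque': array([-0.029,  0.026,  0.003]), 'gripper_force': np.float64(0.0), 'width': np.float64(85.469)}
18.700000000000003
scene {'mtx': [[480.97, 0.0, 316.826], [0.0, 480.97, 203.199], [0.0, 0.0, 1.0]], 'R': [[-0.497, -0.868, 0.01], [-0.639, 0.358, -0.681], [0.587, -0.345, -0.732]], 't': [276.412, 401.361, 975.102]}
top {'mtx': [[475.737, 0.0, 320.813], [0.0, 475.737, 197.505], [0.0, 0.0, 1.0]], 'R': [[0.014, -1.0, 0.004], [-0.993, -0.015, -0.121], [0.121, -0.003, -0.993]], 't': [-8.187, 566.029, 1353.923]}
wrist {'mtx': [[282.05, 0.0, 323.014], [0.0, 282.05, 203.607], [0.0, 0.0, 1.0]], 'hand_eye': [[0.0, -0.957, -0.29, 74.582], [1.0, 0.0, -0.0, 0.226], [0.0, -0.29, 0.957, -142.961], [0.0, 0.0, 0.0, 1.0]]}
```

View pics/top0.png

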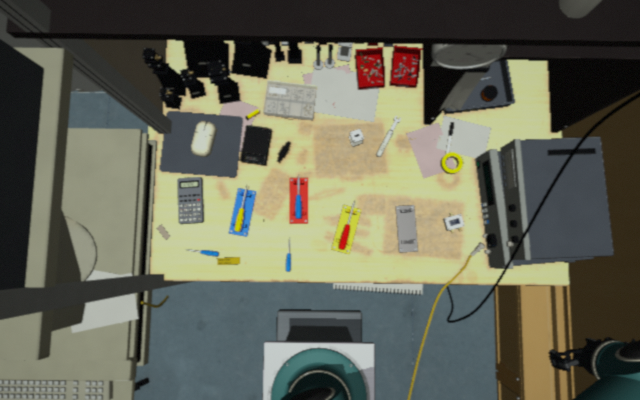

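View pics/scene0.png

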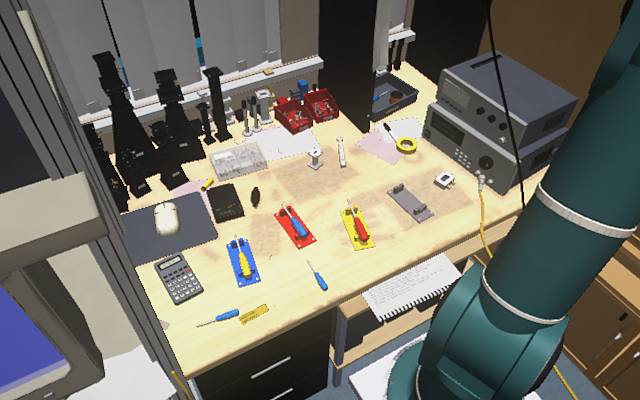

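The red driver lies on the yellow holder (~345,238 in top), the blue one on the red holder (~298,205), and the yellow one on the blue holder (~240,218). The grey holder at (405,228) is empty. Candidates for driver_blue are the one on the red holder (298,205), the loose one at (289,255) and the loose one at (203,252). The yellow item at (229,260) could be taken for driver_yellow. Next I'll measure all of these.

```bash
cat > h.py <<'E'
import cv2,numpy as np
from scipy.spatial.transform import Rotation as Ro
def cam(n,d,st=None):
    if n!="wrist": return d["mtx"],d["R"],d["t"]
    T=np.eye(4);T[:3,:3]=Ro.from_rotvec(st["ee_rot"]).as_matrix();T[:3,3]=st["eef_pos"]
    C=np.linalg.inv(T@d["hand_eye"]);return d["mtx"],C[:3,:3],C[:3,3]
def ray(c,p):
    K,R,t=c;v=R.T@np.linalg.solve(K,[p[0],p[1],1.]);return -R.T@t,v/np.linalg.norm(v)
def plane(c,p,z):
    o,v=ray(c,p);return o+v*(z-o[2])/v[2]
def proj(c,X):
    K,R,t=c;q=K@(R@np.asarray(X,float)+t);return q[:2]/q[2]
def tri(c1,p1,c2,p2):
    (a,u),(b,v)=ray(c1,p1),ray(c2,p2);s=np.linalg.lstsq(np.c_[u,-v],b-a,rcond=None)[0]
    P,Q=a+u*s[0],b+v*s[1];return (P+Q)/2,np.linalg.norm(P-Q)
H={"red":[((0,130,70),(8,255,255)),((172,130,70),(180,255,255))],"yellow":[((22,150,100),(35,255,255))],"blue":[((98,130,60),(122,255,255))]}
def mask(im,col):
    h=cv2.cvtColor(im,cv2.COLOR_RGB2HSV);return sum(cv2.inRange(h,np.array(a),np.array(b)) for a,b in H[col])
def blobs(im,col,amin=60):
    n,l,s,c=cv2.connectedComponentsWithStats(mask(im,col));out=[]
    for i in range(1,n):
        if s[i,4]>=amin: out.append((int(s[i,4]),c[i].round(1).tolist(),s[i,:4].tolist(),l==i))
    return out
E
python3 - <<'E'
from h import *
for n in("top","scene"):
    d=np.load(n+"0.npz");c=cam(n,d)
    for col in H:
        for a,p,b,m in blobs(d["image"],col,50):
            X=plane(c,p,15)
            if 250<X[0]<900 and abs(X[1])<500: print(n,col,a,p,b,X.round(0))
d=np.load("top0.npz");print([plane(cam("top",d),p,0).round() for p in [(405,228),(453,222),(357,137),(190,201),(289,255)]])
im=d["image"][165:285,170:480,::-1];cv2.imwrite("pics/c0.png",cv2.resize(im,None,fx=2.5,fy=2.5,interpolation=3))
E
```

```text
top red 576 [298.7, 199.3] [290, 178, 18, 46] [562.  65.  15.]
top red 118 [344.1, 237.1] [340, 225, 9, 24] [453. -70.  15.]
top yellow 220 [451.7, 162.6] [441, 153, 22, 21] [ 679. -390.   15.]
top yellow 527 [346.2, 228.0] [333, 207, 27, 46] [479. -76.  15.]
top yellow 108 [239.1, 220.1] [235, 209, 9, 22] [498. 239.  15.]
top yellow 125 [228.8, 260.6] [218, 258, 22, 6] [380. 265.  15.]
top blue 508 [243.2, 210.3] [230, 189, 25, 46] [527. 228.  15.]
top blue 101 [298.0, 207.1] [296, 195, 5, 23] [539.  67.  15.]
top blue 57 [209.6, 252.7] [201, 251, 17, 5] [402. 322.  15.]
scene red 625 [293.5, 227.5] [274, 206, 43, 43] [553.  73.  15.]
scene red 171 [360.5, 229.5] [354, 218, 14, 23] [461. -77.  15.]
scene yellow 126 [406.5, 144.0] [397, 137, 20, 14] [ 680. -393.   15.]
scene yellow 145 [483.7, 227.2] [479, 191, 13, 68] [ 308. -366.   15.]
scene yellow 507 [356.2, 229.9] [340, 210, 35, 40] [465. -67.  15.]
scene yellow 154 [244.3, 264.8] [239, 252, 12, 25] [506. 234.  15.]
scene yellow 213 [253.4, 313.4] [239, 304, 30, 20] [373. 271.  15.]
scene yellow 82 [181.3, 384.7] [172, 371, 20, 29] [296. 466.  15.]
scene blue 124 [298.4, 226.8] [291, 217, 16, 19] [549.  60.  15.]
scene blue 643 [242.7, 263.6] [227, 240, 34, 47] [512. 236.  15.]
scene blue 85 [320.6, 281.0] [315, 272, 13, 18] [374.  94.  15.]
scene blue 120 [227.2, 314.7] [216, 309, 23, 12] [399. 323.  15.]
[array([ 483., -251.,    0.]), array([ 503., -395.,    0.]), array([ 757., -107.,    0.]), array([554., 390.,   0.]), array([398.,  91.,   0.])]
```

View pics/c0.png

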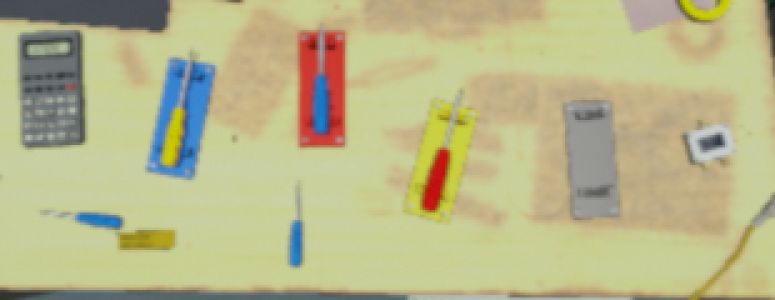

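The crop confirms it: the blue driver on the red holder, at crop (320,105), has a clearly larger handle than the loose ones. I'll move over for wrist views, going sideways first to stay clear of the instruments on the right.

Request:
step_arm(
  commands=[
    [0,0,-5,0,0,0.102],
    [0,0,-5,0,0,0.102],
    [0,0,-5,0,0,0.101],
    [0,-38,0,0,0,0],
    [0,-38,0,0,0,0],
    [0,-38,0,0,0,0],
    [0,-38,0,0,0,0],
    [0,-38,0,0,0,0],
    [0,-38,0,0,0,0],
    [0,-38,0,0,0,0],
    [0,-38,0,0,0,0],
    [0,-38,0,0,0,0],
  ],
  grip=0,
  force=40,
)

```text
time_s: 1.15
eef_pos: [187.4, -252.2, 246.0]
ee_rot: [3.141, 0.001, -0.001]
force: [0.9, -0.1, 1.5]
width: 85.3
gripper_force: 0.0
```

Request:
step_arm(
  commands=[
    [30,-30,0,0,0,0],
    [30,-30,0,0,0,0],
    [35,-10,0,0,0,0],
    [35,0,0,0,0,0],
    [35,0,0,0,0,0],
    [35,0,0,0,0,0],
    [35,0,0,0,0,0],
    [35,0,0,0,0,0],
    [35,0,0,0,0,0],
    [30,0,0,0,0,0],
    [0,0,0,0,0,0],
    [0,0,0,0,0,0],
  ],
)

```text
time_s: 2.15
eef_pos: [522.4, -184.2, 245.4]
ee_rot: [-3.14, -0.003, 0.002]
force: [-0.1, -0.1, 0.1]
width: 85.5
gripper_force: 0.0
```

```bash
cat > shot.py <<'E'
import sys
from bench import manip
from h import *
def shot(nm):
    s=manip.read_state();d=manip.snapshot("wrist");np.savez(nm+".npz",eef_pos=s["eef_pos"],ee_rot=s["ee_rot"],**d)
    cv2.imwrite(f"pics/{nm}.png",d["image"][:,:,::-1]);return d["image"],cam("wrist",d,s)
def load(nm):
    d=dict(np.load(nm+".npz"));return d["image"],cam("wrist",d,d)
if __name__=="__main__": shot(sys.argv[1]);print(manip.read_state()["eef_pos"].round(1))
E
python3 shot.py wA
```

```text
[ 521.5 -184.6  245.7]
```

Request:
step_arm(
  commands=[
    [0,-38,0,0,0,0],
    [0,-38,0,0,0,0],
    [0,-38,0,0,0,0],
    [0,-38,0,0,0,0],
    [0,-38,0,0,0,0],
    [0,0,0,0,0,0],
    [0,0,0,0,0,0],
  ],
)

```text
time_s: 2.78
eef_pos: [520.7, 6.7, 246.7]
ee_rot: [3.141, 0.006, 0.001]
force: [1.3, -1.1, -0.8]
width: 85.5
gripper_force: 0.0
```

```bash
python3 shot.py wB
```

```text
[520.9   5.1 246.6]
```

Request:
step_arm(
  commands=[
    [0,-38,0,0,0,0],
    [0,-38,0,0,0,0],
    [0,-38,0,0,0,0],
    [0,-38,0,0,0,0],
    [0,-38,0,0,0,0],
    [0,0,0,0,0,0],
    [0,0,0,0,0,0],
  ],
)

```text
time_s: 3.42
eef_pos: [521.1, 195.7, 246.2]
ee_rot: [3.142, 0.004, -0.001]
force: [0.2, -0.2, -0.1]
width: 85.3
gripper_force: 0.0
```

```bash
python3 shot.py wC
```

```text
[521.5 194.1 246.1]
```

View pics/wB.png

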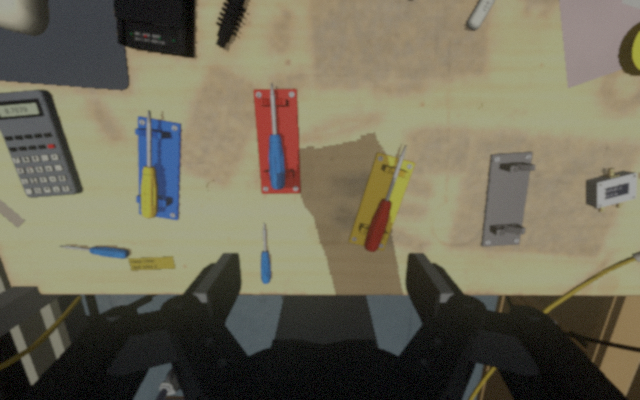

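View pics/wA.png

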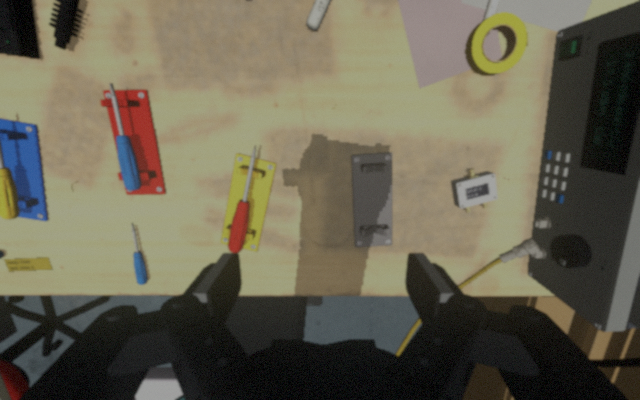

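wB shows all four holders: blue at (160,170), red at (277,145), yellow at (382,200), grey at (507,200). The loose blue drivers at (265,262) and (108,252) are smaller. The splitter block is at (612,188). wA shows the grey holder at (372,200). Now I'll measure.

```bash
cat > meas.py <<'E'
from shot import *
def plate(im,c,m,z=5.):
    ys,xs=np.nonzero(m);hull=cv2.convexHull(np.c_[xs,ys].astype(np.float32))[:,0]
    W=np.array([plane(c,p,z)[:2] for p in hull],np.float32)
    (cx,cy),(w,h),a=cv2.minAreaRect(W);a=np.deg2rad(a)
    if w<h:a+=np.pi/2;w,h=h,w
    u=np.array([np.cos(a),np.sin(a)]);u*=np.sign(u[0]);return np.array([cx,cy]),u,(w,h)
def greymask(im):
    h=cv2.cvtColor(im,cv2.COLOR_RGB2HSV);return cv2.inRange(h,np.array((0,0,50)),np.array((180,45,190)))
def near(bl,c,X,z,tol=40):
    return [b for b in bl if np.hypot(*(plane(c,b[1],z)[:2]-np.array(X)))<tol]
if __name__=="__main__":
    for nm in "wA","wB","wC":
        im,c=load(nm)
        for col,X in (("red",(560,67)),("yellow",(479,-76)),("blue",(527,229))):
            bl=[b for b in near(blobs(im,col,600),c,X,5,50)]
            if bl:
                b=max(bl,key=lambda b:b[0]);x,y,w,h=b[2]
                if x<2 or x+w>638: continue
                C,u,sz=plate(im,c,b[3]);print(nm,"plate",col,C.round(1),"yaw",np.arctan2(u[1],u[0]).round(3),np.round(sz,1),"origin",(C-23*u).round(1))
        n,l,s,ce=cv2.connectedComponentsWithStats(greymask(im))
        for i in range(1,n):
            if s[i,4]>1200 and np.hypot(*(plane(c,ce[i],5)[:2]-np.array((490,-251))))<50:
                C,u,sz=plate(im,c,l==i);print(nm,"plate grey",C.round(1),"yaw",np.arctan2(u[1],u[0]).round(3),np.round(sz,1),"origin",(C-23*u).round(1))
    Hn={}
    for nm in "wA","wB","wC":
        im,c=load(nm)
        for col,X in (("red",(455,-73)),("yellow",(500,235)),("blue",(540,66))):
            for b in near(blobs(im,col,150),c,X,26,35):
                if b[0]<1500 and b[2][0]>2:
                    ys,xs=np.nonzero(b[3]);W=np.array([plane(c,p,26)[:2] for p in np.c_[xs,ys]],np.float32)
                    r=cv2.minAreaRect(W);Hn.setdefault(col,[]).append((c,np.array(b[1])))
                    v=cv2.fitLine(W,2,0,.01,.01).ravel();print(nm,"handle",col,b[0],b[1],plane(c,b[1],26).round(1),np.round(r[1],1),"rect c",np.round(r[0],1),"yaw",np.arctan(v[1]/v[0]).round(3))
    for col,L in Hn.items():
        for i in range(len(L)-1): X,e=tri(*L[i],*L[i+1]);print(col,X.round(1),e.round(1))
E
python3 meas.py
```

```text
wA plate red [562.7  65.2] yaw 0.002 [134.9  53.3] origin [539.7  65.2]
wA plate grey [ 483.1 -253.8] yaw 0.073 [137.1  55.7] origin [ 460.2 -255.5]
wB plate red [562.7  67.1] yaw 0.023 [135.3  54.7] origin [539.7  66.5]
wB plate yellow [481.9 -63.1] yaw -0.26 [133.9  29.5] origin [459.7 -57.2]
wB plate blue [524.2 224.2] yaw -0.17 [133.5  35.5] origin [501.5 228. ]
wB plate grey [ 483.8 -255.5] yaw 0.063 [136.8  61.3] origin [ 460.8 -257. ]
wC plate red [562.5  72.3] yaw 0.078 [137.6  51.9] origin [539.6  70.5]
wC plate yellow [480.8 -67.7] yaw -0.258 [132.6  40.8] origin [458.6 -61.8]
wC plate blue [523.1 218.8] yaw -0.146 [132.  23.] origin [500.4 222.1]
wC plate grey [ 477.8 -231.6] yaw 0.317 [141.2  43.9] origin [ 456.  -238.8]
wA handle red 648 [238.6, 227.6] [451.9 -67.6  26. ] [20.4 78.3] rect c [451.3 -67.1] yaw -0.27
wA handle blue 547 [126.3, 162.7] [541.1  69.4  26. ] [65.8 18. ] rect c [540.5  68.5] yaw -0.009
wB handle red 614 [377.4, 226.4] [452.5 -68.8  26. ] [19.2 75.6] rect c [453. -69.] yaw -0.246
wB handle yellow 207 [150.6, 192.6] [499.4 236.1  26. ] [12.5 65.9] rect c [498.8 236.5] yaw -0.17
wB handle blue 461 [275.4, 159.7] [543.8  68.   26. ] [15.4 65.9] rect c [540.6  67.3] yaw -0.038
wC handle red 755 [516.5, 226.5] [453.2 -71.3  26. ] [23.4 74.7] rect c [453.  -71.2] yaw -0.239
wC handle blue 529 [423.4, 163.6] [539.7  66.3  26. ] [65.9 16.2] rect c [540.3  67. ] yaw 0.016
red [453.  -68.4  28.2] 0.5
red [454.8 -67.8  30.9] 0.7
blue [542.8  67.5  28.6] 2.7
blue [542.3  67.5  29.2] 4.0
```

```bash
cat > m2.py <<'E'
from meas import *
import h
h.H["yellow"]=[((20,140,50),(36,255,255))];h.H["blue"]=[((95,110,35),(125,255,255))];h.H["red"]=[((0,130,40),(8,255,255)),((170,130,40),(180,255,255))]
def uplate(im,c,col,X,r=86):
    m=cv2.morphologyEx(mask(im,col),cv2.MORPH_OPEN,np.ones((3,3)));ys,xs=np.nonzero(m)
    W=np.array([plane(c,p,5)[:2] for p in np.c_[xs,ys]]);k=np.hypot(*(W-np.array(X)).T)<r
    mm=np.zeros_like(m);mm[ys[k],xs[k]]=1;return plate(im,c,mm)
if __name__=="__main__":
    for nm in "wA","wB","wC":
        im,c=load(nm)
        for col,X in (("red",(562,66)),("yellow",(481,-72)),("blue",(524,229))):
            if proj(c,(*X,5))[0]<60: continue
            C,u,sz=uplate(im,c,col,X);print(nm,col,C.round(1),"yaw",np.arctan2(u[1],u[0]).round(3),np.round(sz,1),"origin",(C-23*u).round(1))
        for b in near(blobs(im,"yellow",100),c,(500,235),26,35):print(nm,b[:3],plane(c,b[1],26).round(1))
E
python3 m2.py; python3 -c "
import cv2;i=cv2.imread('pics/wC.png')[80:290,150:560];cv2.imwrite('pics/wCc.png',cv2.resize(i,None,fx=1.9,fy=1.9))"
```

```text
wA red [562.6  69.5] yaw 0.021 [135.3  61.8] origin [539.6  69. ]
wA yellow [478.4 -75.4] yaw -0.256 [133.2  52.1] origin [456.2 -69.6]
wA (617, [6.3, 195.6], [0, 169, 17, 49]) [496.7 238.6  26. ]
wB red [562.8  67.1] yaw 0.023 [135.2  54.6] origin [539.8  66.6]
wB yellow [478.9 -74.6] yaw -0.259 [134.7  54.3] origin [456.7 -68.7]
wB blue [525.7 234.2] yaw -0.171 [134.4  56.9] origin [503.  238.1]
wB (575, [148.8, 192.6], [142, 168, 14, 49]) [499.4 238.5  26. ]
wC red [562.5  68.2] yaw 0.02 [135.5  54.5] origin [539.5  67.7]
wC yellow [483.  -67.1] yaw -0.48 [134.3  60.9] origin [462.6 -56.5]
wC blue [525.5 233.4] yaw -0.169 [134.   52.4] origin [502.8 237.3]
wC (478, [291.0, 194.2], [284, 169, 14, 49]) [498.4 238.3  26. ]
```

View pics/wCc.png

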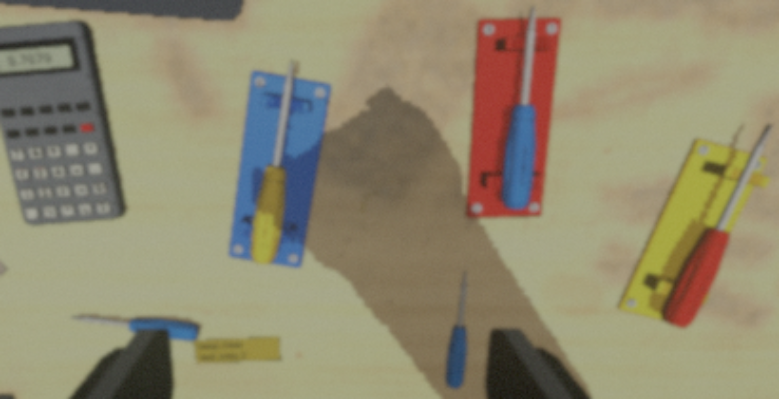

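Measurements in mm and rad, all consistent with the text's sizes:

| Item | Position | Yaw |
|---|---|---|
| holder_red | (539.7, 67) | .021 |
| holder_yellow | (456.5, -69) | -.257 |
| holder_blue | (503, 238) | -.17 |
| holder_grey | (460.3, -255.7) | .07 |

The driver axes stand at z≈26–30. I'll pick red first, 11 mm ahead of the origin and between the rests.

Request:
step_arm(
  commands=[
    [-6.8,33.2,16,0,0,0],
    [-6.8,33.2,16,0,0,0],
    [-6.8,33.2,16,0,0,0],
    [-6.8,33.2,16,0,0,0],
    [-6.8,33.2,16,0,0,0],
    [-6.8,33.2,16,0,0,0],
    [-6.8,33.2,16,0,0,0],
    [-6.8,33.2,16,0,0,0],
    [0,0,16,0,0,0.086],
    [0,0,12,0,0,0.086],
    [0,0,0,0,0,0.085],
    [0,0,0,0,0,0],
  ],
)

```text
time_s: 4.47
eef_pos: [466.2, -72.5, 89.8]
ee_rot: [3.114, -0.414, -0.002]
force: [-0.1, -0.8, 0.7]
width: 85.1
gripper_force: 0.0
```

```bash
cat > go.py <<'E'
# usage: go.py holder along z  -> tool-frame shift and turn to the grasp pose there
import sys
from bench import manip
from h import *
HO={"red":(539.7,67,.021),"yellow":(456.5,-69.2,-.257),"blue":(503,237.8,-.17),"grey":(460.3,-255.7,.07)}
def target(k,a,z):
    x,y,t=HO[k];return np.array([x+a*np.cos(t),y+a*np.sin(t),z]),Ro.from_euler("z",t)*Ro.from_euler("x",np.pi)
s=manip.read_state();R=Ro.from_rotvec(s["ee_rot"]);P,Q=target(sys.argv[1],float(sys.argv[2]),float(sys.argv[3]))
print("t",round(s["time_s"],2),"at",s["eef_pos"].round(1),"to",P.round(1),"shift",R.inv().apply(P-s["eef_pos"]).round(1),"turn",(R.inv()*Q).as_rotvec().round(3),"w",round(s["width"],1))
E
python3 go.py yellow 11 9; python3 shot.py r1
```

```text
t 4.47 at [466.2 -72.5  89.8] to [467.1 -72.    9. ] shift [ 0.9 -0.8 80.8] turn [ 0.001  0.001 -0.007] w 85.1
[466.7 -72.2  90.3]
```

View pics/r1.png

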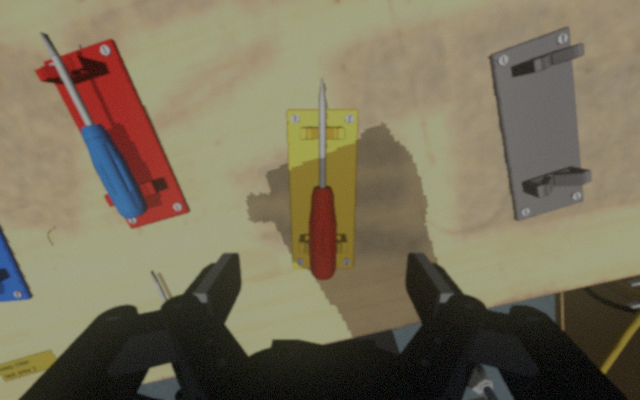

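The red driver stands in line with the tool (column 322) and midway between the fingers (224 and 421). I'll descend and grip.

Request:
step_arm(
  commands=[
    [0.5,0,20,0,0,0],
    [0,0,20,0,0,0],
    [0,0,20,0,0,0],
    [0,0,13,0,0,0],
    [0,0,8,0,0,0],
    [0,0,0,0,0,0],
    [0,0,0,0,0,0],
  ],
)

```text
time_s: 5.1
eef_pos: [467.9, -71.0, 9.8]
ee_rot: [3.116, -0.4, 0.0]
force: [0.4, -0.4, 0.5]
width: 85.3
gripper_force: 0.0
```

Request:
step_arm(
  commands=[
    [0,0,0,0,0,0],
    [0,0,0,0,0,0],
    [0,0,0,0,0,0],
    [0,0,0,0,0,0],
    [0,0,0,0,0,0],
    [0,0,0,0,0,0],
    [0,0,0,0,0,0],
    [0,0,0,0,0,0],
  ],
  grip=1,
  force=40,
)

```text
time_s: 5.77
eef_pos: [467.5, -72.1, 9.6]
ee_rot: [3.114, -0.403, -0.001]
force: [-3.1, -9.9, 8.7]
width: 19.4
gripper_force: 38.7
```

Request:
step_arm(
  commands=[
    [0,0,-8,0,0,0],
    [0,0,-15,0,0,0],
    [0,0,-20,0,0,0],
    [0,0,-20,0,0,0],
    [0,0,-20,0,0,0],
    [0,0,0,0,0,0],
    [0,0,0,0,0,0],
  ],
)

```text
time_s: 6.35
eef_pos: [468.3, -70.7, 93.3]
ee_rot: [3.116, -0.401, 0.003]
force: [-0.1, -0.2, -1.1]
width: 20.0
gripper_force: 39.3
```

```bash
python3 go.py grey 13 90; python3 shot.py r2; python3 - <<'E'
from m2 import *
im,c=load("r2")
for b in blobs(im,"red",300):
    ys,xs=np.nonzero(b[3]);v=cv2.fitLine(np.c_[xs,ys].astype(np.float32),2,0,.01,.01).ravel();print(b[:3],v[:2].round(3))
E
```

```text
t 6.35 at [468.3 -70.7  93.3] to [ 473.3 -254.8   90. ] shift [ 51.5 176.8   3.4] turn [ 0.    -0.002 -0.326] w 20.0
[467.7 -70.6  92.4]
(7925, [132.6, 126.4], [71, 42, 123, 185]) [0.447 0.895]
(745, [69.7, 92.0], [46, 61, 47, 71]) [0.531 0.847]
(4412, [323.2, 288.3], [301, 227, 45, 119]) [ 0.003 -1.   ]
```

View pics/r2.png

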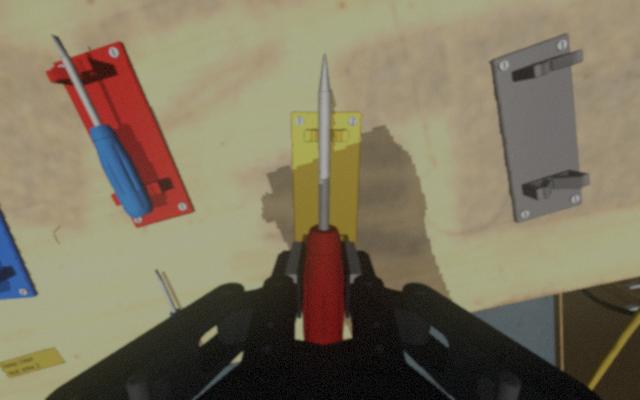

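The red driver is held straight, with its axis on column 323 and the blade pointing ahead. Next: to the grey holder.

Request:
step_arm(
  commands=[
    [8.6,29.5,0,0,0,0],
    [8.6,29.5,0,0,0,0],
    [8.6,29.5,0,0,0,0],
    [8.6,29.5,0,0,0,0],
    [8.6,29.5,0,0,0,0],
    [8.6,29.5,0,0,0,0],
    [0,0,0,0,0,-0.082],
    [0,0,0,0,0,-0.082],
    [0,0,0,0,0,-0.082],
    [0,0,0,0,0,-0.081],
    [0,0,0,0,0,0],
    [0,0,0,0,0,0],
  ],
)

```text
time_s: 7.4
eef_pos: [472.4, -254.6, 91.5]
ee_rot: [-3.139, -0.107, 0.002]
force: [0.4, -0.4, -1.2]
width: 19.8
gripper_force: 39.4
```

```bash
python3 go.py grey 13 10; python3 shot.py r3
```

```text
t 7.4 at [ 472.4 -254.6   91.5] to [ 473.3 -254.8   10. ] shift [ 0.9  0.3 81.5] turn [-0.001  0.001 -0.002] w 19.8
[ 472.5 -254.7   91.7]
```

View pics/r3.png

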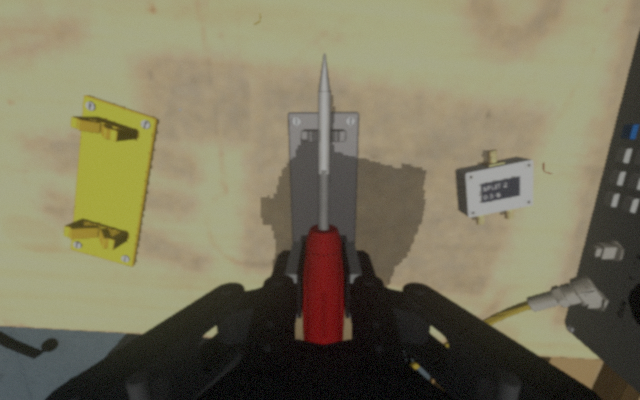

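The driver is centred on the grey plate (edges at columns 289 and 358, driver at 323) and parallel to it. I'll lower, release and lift.

Request:
step_arm(
  commands=[
    [0,0,20,0,0,0],
    [0,0,20,0,0,0],
    [0,0,20,0,0,0],
    [0,0,12,0,0,0],
    [0,0,6,0,0,0],
    [0,0,3,0,0,0],
    [0,0,0,0,0,0],
    [0,0,0,0,0,0],
  ],
)

```text
time_s: 8.12
eef_pos: [473.2, -255.0, 11.9]
ee_rot: [3.139, 0.111, 0.001]
force: [0.0, -1.7, -0.1]
width: 19.6
gripper_force: 39.4
```

Request:
step_arm(
  commands=[
    [0,0,0,0,0,0],
    [0,0,0,0,0,0],
    [0,0,0,0,0,0],
    [0,0,0,0,0,0],
    [0,0,0,0,0,0],
    [0,0,0,0,0,0],
    [0,0,0,0,0,0],
    [0,0,-20,0,0,0],
    [0,0,-25,0,0,0],
    [0,0,-36,0,0,0],
    [0,0,0,0,0,0],
    [0,0,0,0,0,0],
  ],
  grip=0,
)

```text
time_s: 9.12
eef_pos: [473.7, -255.5, 94.0]
ee_rot: [3.138, 0.111, 0.004]
force: [-0.3, 0.2, -0.1]
width: 85.2
gripper_force: 0.0
```

```bash
python3 shot.py r4; python3 go.py blue 11 130; cat > chk.py <<'E'
import sys
from m2 import *
nm,col,x,y=sys.argv[1:5]
im,c=load(nm);
for b in near(blobs(im,col,300),c,(float(x),float(y)),26,60):
    ys,xs=np.nonzero(b[3]);W=np.array([plane(c,p,26)[:2] for p in np.c_[xs,ys]],np.float32);r=cv2.minAreaRect(W);v=cv2.fitLine(W,2,0,.01,.01).ravel()
    print(b[0],plane(c,b[1],26).round(1),"rect",np.round(r[0],1),np.round(r[1],1),"yaw",np.arctan(v[1]/v[0]).round(3))
E
python3 chk.py r4 red 460.3 -255.7
python3 - <<'E'
from m2 import *
im,c=load("r4");C,u,sz=uplate(im,c,"yellow",(479,-75));print(C.round(1),np.arctan2(u[1],u[0]).round(3),sz,(C-23*u).round(1))
E
```

```text
[ 472.9 -255.1   92.7]
t 9.17 at [ 472.9 -255.1   92.7] to [513.8 235.9 130. ] shift [  75.5 -486.9  -37.6] turn [ 0.001 -0.001  0.241] w 85.1
2115 [ 458.8 -255.7   26. ] rect [ 457.7 -256. ] [78.5 21.5] yaw 0.071
[479.6 -73.2] -0.254 (135.837890625, 62.61582565307617) [457.4 -67.5]
```

Red is seated on grey: handle at (458.8,-255.7), yaw .071. Next is the yellow driver on the blue holder.

Request:
step_arm(
  commands=[
    [6,-30,0,0,0,0],
    [6,-40,0,0,0,0],
    [6,-40,0,0,0,0],
    [6,-40,0,0,0,0],
    [6,-40,0,0,0,0],
    [6,-40,0,0,0,0],
    [6,-40,0,0,0,0],
    [6,-40,0,0,0,0],
    [6,-40,0,0,0,0],
    [6,-40,0,0,0,0],
    [6,-40,0,0,0,0],
    [6,-40,0,0,0,0],
  ],
)

```text
time_s: 10.17
eef_pos: [510.5, 220.8, 91.1]
ee_rot: [3.139, 0.111, -0.003]
force: [0.5, -0.4, -0.3]
width: 85.8
gripper_force: 0.0
```

Request:
step_arm(
  commands=[
    [3.5,-17,0,0,0,0],
    [0,0,0,0,0,0.08],
    [0,0,0,0,0,0.08],
    [0,0,0,0,0,0.081],
    [0,0,0,0,0,0],
    [0,0,0,0,0,0],
  ],
)

```text
time_s: 10.67
eef_pos: [513.2, 236.2, 91.4]
ee_rot: [3.13, -0.263, -0.002]
force: [-0.1, -0.3, -0.0]
width: 85.6
gripper_force: 0.0
```

```bash
python3 shot.py y1; python3 go.py blue 11 9;python3 chk.py y1 yellow 500 238;python3 - <<'E'
from m2 import *
im,c=load("y1");C,u,sz=uplate(im,c,"blue",(525.6,234));print(C.round(1),np.arctan2(u[1],u[0]).round(3),sz,(C-23*u).round(1))
E
```

```text
[513.3 236.1  91.6]
t 10.72 at [513.3 236.1  91.6] to [513.8 235.9   9. ] shift [ 0.7  0.1 82.6] turn [0.001 0.001 0.003] w 85.2
1552 [499.6 238.   26. ] rect [498.9 238. ] [17.1 69.8] yaw -0.175
[525.5 233.4] -0.167 (134.24160766601562, 53.75296401977539) [502.8 237.2]
```

Request:
step_arm(
  commands=[
    [0,0,20,0,0,0],
    [0,0,20,0,0,0],
    [0,0,20,0,0,0],
    [0,0,14,0,0,0],
    [0,0,8,0,0,0],
    [0,0,0,0,0,0],
    [0,0,0,0,0,0],
  ],
)

```text
time_s: 11.3
eef_pos: [513.7, 236.4, 10.5]
ee_rot: [-3.13, 0.266, 0.001]
force: [-0.1, 0.7, -0.1]
width: 85.2
gripper_force: 0.0
```

Request:
step_arm(
  commands=[
    [0,0,0,0,0,0],
    [0,0,0,0,0,0],
    [0,0,0,0,0,0],
    [0,0,0,0,0,0],
    [0,0,0,0,0,0],
    [0,0,0,0,0,0],
    [0,0,0,0,0,0],
    [0,0,0,0,0,0],
  ],
  grip=1,
)

```text
time_s: 11.97
eef_pos: [513.7, 235.9, 10.6]
ee_rot: [3.13, -0.267, 0.0]
force: [-1.4, -3.1, 6.5]
width: 17.2
gripper_force: 38.8
```

Request:
step_arm(
  commands=[
    [0,0,-8,0,0,0],
    [0,0,-15,0,0,0],
    [0,0,-20,0,0,0],
    [0,0,-20,0,0,0],
    [0,0,-20,0,0,0],
    [0,0,0,0,0,0],
    [0,0,0,0,0,0],
  ],
)

```text
time_s: 12.55
eef_pos: [514.2, 236.5, 94.6]
ee_rot: [-3.129, 0.267, -0.003]
force: [0.0, -0.1, -1.0]
width: 17.9
gripper_force: 39.3
```

```bash
python3 shot.py y2; python3 go.py yellow 13.5 90; python3 - <<'E'
from m2 import *
im,c=load("y2")
for b in blobs(im,"yellow",1500):
    ys,xs=np.nonzero(b[3]);v=cv2.fitLine(np.c_[xs,ys].astype(np.float32),2,0,.01,.01).ravel();print(b[:3],v[:2].round(3))
E
```

```text
[513.7 236.2  93.6]
t 12.6 at [513.7 236.2  93.6] to [469.6 -72.6  90. ] shift [  8.8 311.8   3.5] turn [-0.    -0.     0.087] w 17.3
(3895, [323.4, 292.5], [297, 233, 52, 113]) [ 0.015 -1.   ]
```

Request:
step_arm(
  commands=[
    [1,32,0,0,0,0],
    [1,35,0,0,0,0],
    [1,35,0,0,0,0],
    [1,35,0,0,0,0],
    [1,35,0,0,0,0],
    [1,35,0,0,0,0],
    [1,35,0,0,0,0],
    [1,35,0,0,0,0],
    [1,35,0,0,0,0.044],
    [0,0,0,0,0,0.043],
    [0,0,0,0,0,0],
    [0,0,0,0,0,0],
  ],
)

```text
time_s: 13.6
eef_pos: [469.4, -72.4, 92.8]
ee_rot: [-3.115, 0.401, 0.001]
force: [-0.1, -0.0, -1.5]
width: 17.4
gripper_force: 39.3
```

```bash
python3 shot.py y3; python3 go.py yellow 13 10
```

```text
[469.5 -71.8  92.9]
t 13.65 at [469.5 -71.8  92.9] to [469.1 -72.5  10. ] shift [-0.2  0.8 82.9] turn [-0.     0.001  0.003] w 17.8
```

View pics/y3.png

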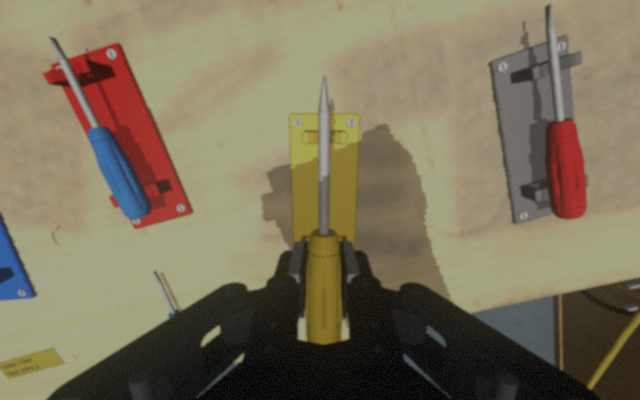

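The yellow driver is centred over the yellow plate (columns 290 to 360, shaft at 324), and red is seated on grey at right (567,170). Lower and release.

Request:
step_arm(
  commands=[
    [0,0,20,0,0,0],
    [0,0,20,0,0,0],
    [0,0,20,0,0,0],
    [0,0,13,0,0,0],
    [0,0,6,0,0,0],
    [0,0,3,0,0,0],
    [0,0,0,0,0,0],
    [0,0,0,0,0,0],
  ],
)

```text
time_s: 14.32
eef_pos: [470.0, -72.1, 11.6]
ee_rot: [-3.116, 0.4, -0.0]
force: [-0.1, 0.7, 0.0]
width: 17.5
gripper_force: 39.3
```

Request:
step_arm(
  commands=[
    [0,0,0,0,0,0],
    [0,0,0,0,0,0],
    [0,0,0,0,0,0],
    [0,0,0,0,0,0],
    [0,0,0,0,0,0],
    [0,0,0,0,0,0],
    [0,0,0,0,0,0],
    [0,0,-20,0,0,0],
    [0,0,-25,0,0,0],
    [0,0,-36,0,0,0],
    [0,0,0,0,0,0],
    [0,0,0,0,0,0],
  ],
  grip=0,
)

```text
time_s: 15.32
eef_pos: [470.7, -73.1, 93.9]
ee_rot: [3.115, -0.403, 0.005]
force: [-0.3, -0.0, 0.6]
width: 85.3
gripper_force: 0.0
```

```bash
python3 shot.py y4; python3 go.py red 11 90; python3 - <<'E'
from m2 import *
im,c=load("y4");
# yellow on yellow: handle is not separable by colour from plate; project expected handle outline
for a in (-35,35,105):
    u=np.array([.967,-.254]);print(a,proj(c,(*(np.array([456.5,-69.2])+a*u),26)).round())
cv2.imwrite("pics/y4c.png",cv2.resize(cv2.imread("pics/y4.png")[60:300,220:430],None,fx=2.4,fy=2.4))
E
```

```text
[469.9 -73.   92.7]
t 15.37 at [469.9 -73.   92.7] to [550.7  67.2  90. ] shift [  42.4 -156.2    2.7] turn [ 0.    -0.001 -0.278] w 85.3
-35 [323. 272.]
35 [323. 192.]
105 [323.  95.]
```

View pics/y4c.png

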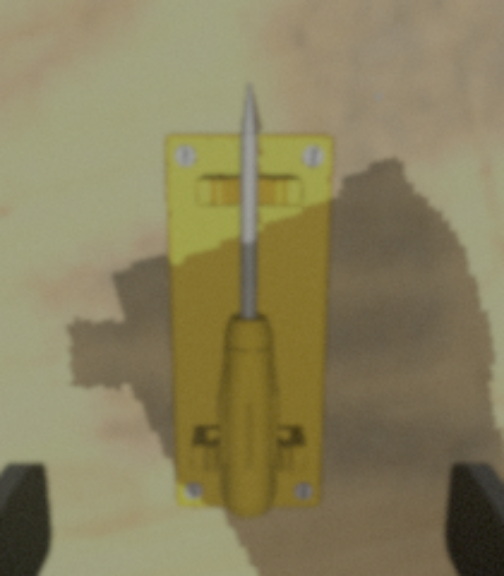

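Yellow is seated: handle rows 191 to 275 against 192 to 272 expected, tip at 95 against 95. Now the blue driver on the red holder.

Request:
step_arm(
  commands=[
    [7,-26,0,0,0,0],
    [7,-26,0,0,0,0],
    [7,-26,0,0,0,0],
    [7,-26,0,0,0,0],
    [7,-26,0,0,0,0],
    [7,-26,0,0,0,0],
    [0,0,0,0,0,-0.093],
    [0,0,0,0,0,-0.093],
    [0,0,0,0,0,-0.092],
    [0,0,0,0,0,0],
    [0,0,0,0,0,0],
  ],
)

```text
time_s: 16.28
eef_pos: [549.5, 67.3, 91.3]
ee_rot: [-3.141, -0.028, 0.003]
force: [0.2, -0.5, 0.2]
width: 85.3
gripper_force: 0.0
```

```bash
python3 shot.py b1; python3 go.py red 11 9;python3 chk.py b1 blue 540 67;python3 - <<'E'
from m2 import *
im,c=load("b1");C,u,sz=uplate(im,c,"red",(562.6,67.3));print(C.round(1),np.arctan2(u[1],u[0]).round(3),sz,(C-23*u).round(1))
E
```

```text
[549.6  67.3  91.5]
t 16.33 at [549.6  67.3  91.5] to [550.7  67.2   9. ] shift [ 1.2  0.1 82.5] turn [-0.     0.001 -0.004] w 85.2
1540 [540.2  66.8  26. ] rect [539.5  67.2] [69.1 17.6] yaw 0.016
[562.8  67.4] 0.019 (135.68536376953125, 54.982845306396484) [539.8  66.9]
```

Request:
step_arm(
  commands=[
    [1,0,20,0,0,0],
    [0,0,20,0,0,0],
    [0,0,20,0,0,0],
    [0,0,14,0,0,0],
    [0,0,8,0,0,0],
    [0,0,0,0,0,0],
    [0,0,0,0,0,0],
  ],
)

```text
time_s: 16.92
eef_pos: [551.1, 67.6, 10.5]
ee_rot: [-3.141, -0.032, 0.0]
force: [1.4, 0.5, 0.6]
width: 85.7
gripper_force: 0.0
```

Request:
step_arm(
  commands=[
    [0,0,0,0,0,0],
    [0,0,0,0,0,0],
    [0,0,0,0,0,0],
    [0,0,0,0,0,0],
    [0,0,0,0,0,0],
    [0,0,0,0,0,0],
    [0,0,0,0,0,0],
    [0,0,0,0,0,0],
  ],
  grip=1,
)

```text
time_s: 17.58
eef_pos: [551.1, 67.4, 10.5]
ee_rot: [3.141, 0.033, 0.0]
force: [-0.4, -1.5, 6.1]
width: 17.7
gripper_force: 39.0
```

Request:
step_arm(
  commands=[
    [0,0,-8,0,0,0],
    [0,0,-15,0,0,0],
    [0,0,-20,0,0,0],
    [0,0,-20,0,0,0],
    [0,0,-20,0,0,0],
    [0,0,0,0,0,0],
    [0,0,0,0,0,0],
  ],
)

```text
time_s: 18.17
eef_pos: [551.5, 67.4, 94.5]
ee_rot: [-3.141, -0.032, -0.003]
force: [-0.2, 0.3, -1.4]
width: 17.8
gripper_force: 39.2
```

```bash
python3 shot.py b2; python3 go.py blue 11 90; python3 - <<'E'
from m2 import *
im,c=load("b2")
for b in blobs(im,"blue",1500):
    ys,xs=np.nonzero(b[3]);v=cv2.fitLine(np.c_[xs,ys].astype(np.float32),2,0,.01,.01).ravel();print(b[:3],v[:2].round(3))
E
```

```text
[550.9  67.3  93.5]
t 18.22 at [550.9  67.3  93.5] to [513.8 235.9  90. ] shift [ -33.6 -169.4    3.4] turn [ 0.    -0.     0.191] w 18.3
(8241, [136.0, 225.9], [96, 152, 75, 150]) [0.049 0.999]
(3881, [323.3, 287.3], [304, 227, 39, 119]) [ 0.008 -1.   ]
```

Request:
step_arm(
  commands=[
    [-5.8,-28.2,0,0,0,0],
    [-5.8,-28.2,0,0,0,0],
    [-5.8,-28.2,0,0,0,0],
    [-5.8,-28.2,0,0,0,0],
    [-5.8,-28.2,0,0,0,0],
    [-5.8,-28.2,0,0,0,0],
    [0,0,0,0,0,0.064],
    [0,0,0,0,0,0.064],
    [0,0,0,0,0,0.063],
    [0,0,0,0,0,0],
    [0,0,0,0,0,0],
  ],
)

```text
time_s: 19.13
eef_pos: [512.2, 235.8, 92.6]
ee_rot: [3.13, -0.264, -0.002]
force: [0.4, -0.4, -0.9]
width: 17.9
gripper_force: 39.3
```

```bash
python3 shot.py b3; python3 go.py blue 10 10
```

```text
[512.4 235.8  92.7]
t 19.18 at [512.4 235.8  92.7] to [512.9 236.1  10. ] shift [ 0.5 -0.5 82.7] turn [0.    0.001 0.002] w 18.4
```

View pics/b3.png

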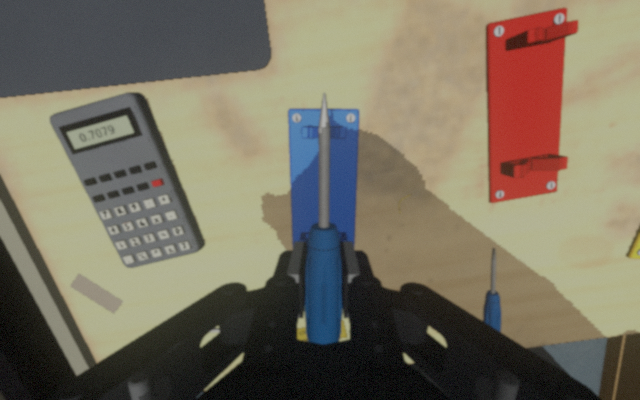

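The blue driver is centred over the blue plate (columns 289 to 358, shaft at 324), and the red holder at (527,105) is empty. Lower and release.

Request:
step_arm(
  commands=[
    [0.5,0,20,0,0,0],
    [0,0,20,0,0,0],
    [0,0,20,0,0,0],
    [0,0,13,0,0,0],
    [0,0,6,0,0,0],
    [0,0,3,0,0,0],
    [0,0,0,0,0,0],
    [0,0,0,0,0,0],
  ],
)

```text
time_s: 19.85
eef_pos: [513.5, 236.0, 12.0]
ee_rot: [-3.13, 0.267, -0.001]
force: [-0.4, -0.7, -0.7]
width: 18.0
gripper_force: 39.3
```

Request:
step_arm(
  commands=[
    [0,0,0,0,0,0],
    [0,0,0,0,0,0],
    [0,0,0,0,0,0],
    [0,0,0,0,0,0],
    [0,0,0,0,0,0],
    [0,0,0,0,0,0],
    [0,0,0,0,0,0],
    [0,0,-20,0,0,0],
    [0,0,-25,0,0,0],
    [0,0,-36,0,0,0],
    [0,0,0,0,0,0],
    [0,0,0,0,0,0],
  ],
  grip=0,
)

```text
time_s: 20.85
eef_pos: [514.1, 236.2, 94.1]
ee_rot: [-3.129, 0.267, -0.005]
force: [0.1, -0.8, -0.9]
width: 85.8
gripper_force: 0.0
```

```bash
python3 shot.py b4; python3 go.py grey 10 90; python3 - <<'E'
from m2 import *
im,c=load("b4")
for a in (-35,35,95):
    t=-.169;u=np.array([np.cos(t),np.sin(t)]);print(a,proj(c,(*(np.array([502.9,237.5])+a*u),26)).round())
cv2.imwrite("pics/b4c.png",cv2.resize(cv2.imread("pics/b4.png")[60:300,220:430],None,fx=2.4,fy=2.4))
E
```

```text
[513.4 235.7  92.7]
t 20.9 at [513.4 235.7  92.7] to [ 470.3 -255.    90. ] shift [ 40.7 490.9   2.6] turn [-0.    -0.001 -0.24 ] w 85.3
-35 [324. 269.]
35 [324. 187.]
95 [324. 105.]
```

View pics/b4c.png

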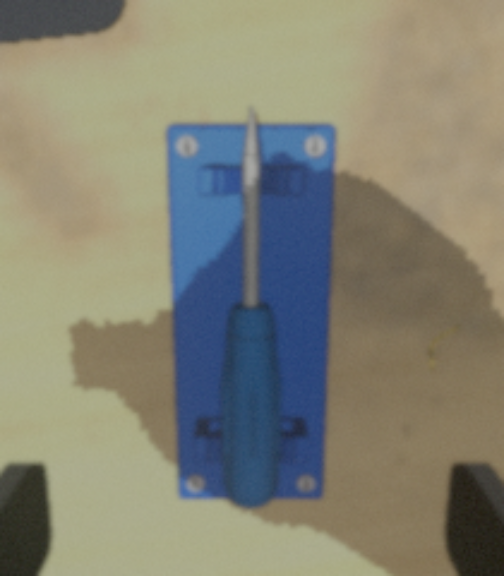

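Blue is seated: rows 186 to 270 and tip at 104, as expected. Now I'll take red from grey to red.

Request:
step_arm(
  commands=[
    [3,30,0,0,0,0],
    [3,40,0,0,0,0],
    [3,40,0,0,0,0],
    [3,40,0,0,0,0],
    [3,40,0,0,0,0],
    [3,40,0,0,0,0],
    [4,40,0,0,0,0],
    [4,40,0,0,0,0],
    [4,40,0,0,0,0],
    [4,40,0,0,0,0],
    [4,40,0,0,0,0],
    [3,40,0,0,0,0],
  ],
)

```text
time_s: 21.9
eef_pos: [472.9, -236.1, 91.3]
ee_rot: [-3.13, 0.267, 0.002]
force: [1.2, 0.3, 0.1]
width: 85.3
gripper_force: 0.0
```

Request:
step_arm(
  commands=[
    [0,21,0,0,0,0],
    [0,0,0,0,0,-0.08],
    [0,0,0,0,0,-0.08],
    [0,0,0,0,0,-0.08],
    [0,0,0,0,0,0],
    [0,0,0,0,0,0],
  ],
)

```text
time_s: 22.4
eef_pos: [469.9, -254.9, 91.4]
ee_rot: [-3.139, -0.105, 0.002]
force: [1.0, -0.3, -0.2]
width: 85.4
gripper_force: 0.0
```

```bash
python3 go.py grey 11 9; python3 shot.py q1; python3 chk.py q1 red 460 -256
```

```text
t 22.4 at [ 469.9 -254.9   91.4] to [ 471.3 -254.9    9. ] shift [ 1.4  0.3 82.4] turn [-0.001  0.001 -0.003] w 85.4
[ 470.1 -254.9   91.6]
2197 [ 458.9 -255.7   26. ] rect [ 458.2 -256.1] [78.8 21.7] yaw 0.07
```

Request:
step_arm(
  commands=[
    [1,0,20,0,0,0],
    [0,0,20,0,0,0],
    [0,0,20,0,0,0],
    [0,0,14,0,0,0],
    [0,0,8,0,0,0],
    [0,0,0,0,0,0],
    [0,0,0,0,0,0],
  ],
)

```text
time_s: 23.03
eef_pos: [471.5, -254.8, 10.4]
ee_rot: [-3.139, -0.109, 0.001]
force: [-0.2, -0.9, 0.4]
width: 85.3
gripper_force: 0.0
```

Request:
step_arm(
  commands=[
    [0,0,0,0,0,0],
    [0,0,0,0,0,0],
    [0,0,0,0,0,0],
    [0,0,0,0,0,0],
    [0,0,0,0,0,0],
    [0,0,0,0,0,0],
    [0,0,0,0,0,0],
    [0,0,0,0,0,0],
  ],
  grip=1,
)

```text
time_s: 23.7
eef_pos: [471.5, -254.8, 10.5]
ee_rot: [-3.14, -0.11, -0.0]
force: [-1.7, 2.1, 5.6]
width: 19.9
gripper_force: 38.8
```

Request:
step_arm(
  commands=[
    [0,0,-8,0,0,0],
    [0,0,-15,0,0,0],
    [0,0,-20,0,0,0],
    [0,0,-20,0,0,0],
    [0,0,-20,0,0,0],
    [0,0,0,0,0,0],
    [0,0,0,0,0,0],
  ],
)

```text
time_s: 24.28
eef_pos: [471.8, -255.4, 94.5]
ee_rot: [3.138, 0.109, 0.003]
force: [0.4, 0.7, -0.8]
width: 19.8
gripper_force: 39.2
```

```bash
python3 go.py red 12 90; python3 shot.py q2;python3 - <<'E'
from m2 import *
im,c=load("q2")
for b in blobs(im,"red",1500):
    ys,xs=np.nonzero(b[3]);v=cv2.fitLine(np.c_[xs,ys].astype(np.float32),2,0,.01,.01).ravel();print(b[:3],v[:2].round(3))
E
```

```text
t 24.28 at [ 471.8 -255.4   94.5] to [551.7  67.3  90. ] shift [ 102.1 -316.3    4.2] turn [ 0.001 -0.002  0.049] w 19.8
[ 471.3 -255.1   93.5]
(4686, [323.0, 285.6], [301, 222, 45, 124]) [0.001 1.   ]
```

Request:
step_arm(
  commands=[
    [10,-31.6,0,0,0,0],
    [10.2,-31.6,0,0,0,0],
    [10.2,-31.6,0,0,0,0],
    [10.2,-31.6,0,0,0,0],
    [10.2,-31.6,0,0,0,0],
    [10.2,-31.6,0,0,0,0],
    [10.2,-31.6,0,0,0,0],
    [10.2,-31.6,0,0,0,0],
    [10.2,-31.6,0,0,0,0],
    [10.2,-31.6,0,0,0,0.049],
    [0,0,0,0,0,0],
    [0,0,0,0,0,0],
  ],
)

```text
time_s: 25.33
eef_pos: [550.4, 69.6, 92.4]
ee_rot: [-3.141, -0.038, 0.002]
force: [-0.1, -1.4, -1.8]
width: 19.9
gripper_force: 39.3
```

```bash
python3 go.py red 11.5 10; python3 shot.py q3;python3 - <<'E'
from m2 import *
im,c=load("q3");print(proj(c,(539.7,67,5)).round(),proj(c,(631.7,69,5)).round())
m=mask(im,"red")
for r in (150,180): x=np.nonzero(m[r])[0];x=x[(x>250)&(x<400)];print(r,x.min(),x.max())
E
```

```text
t 25.33 at [550.4  69.6  92.4] to [551.2  67.2  10. ] shift [ 0.9  2.4 82.4] turn [-0.001  0.002  0.003] w 19.9
[550.3  67.7  92.4]
[326. 221.] [326. 109.]
150 293 360
180 294 359
```

Request:
step_arm(
  commands=[
    [0.5,0.5,20,0,0,0],
    [0,0,20,0,0,0],
    [0,0,20,0,0,0],
    [0,0,13,0,0,0],
    [0,0,6,0,0,0],
    [0,0,3,0,0,0],
    [0,0,0,0,0,0],
    [0,0,0,0,0,0],
  ],
)

```text
time_s: 26.05
eef_pos: [551.7, 66.6, 11.7]
ee_rot: [-3.141, -0.032, -0.0]
force: [0.1, -0.4, 0.1]
width: 19.6
gripper_force: 39.3
```

Request:
step_arm(
  commands=[
    [0,0,0,0,0,0],
    [0,0,0,0,0,0],
    [0,0,0,0,0,0],
    [0,0,0,0,0,0],
    [0,0,0,0,0,0],
    [0,0,0,0,0,0],
    [0,0,0,0,0,0],
    [0,0,-20,0,0,0],
    [0,0,-25,0,0,0],
    [0,0,-40,0,0,0],
    [0,0,-40,0,0,0],
    [0,0,-40,0,0,0],
  ],
  grip=0,
)

```text
time_s: 27.05
eef_pos: [550.9, 67.0, 178.0]
ee_rot: [-3.141, -0.033, 0.001]
force: [1.4, -1.6, -0.1]
width: 85.3
gripper_force: 0.0
```

Request:
step_arm(
  commands=[
    [-20,0,-30,0,0,0],
    [-20,0,0,0,0,0],
    [0,0,0,0,0,0],
    [0,0,0,0,0,0],
  ],
)

```text
time_s: 27.38
eef_pos: [511.1, 65.8, 206.8]
ee_rot: [3.141, 0.033, 0.002]
force: [-0.1, -1.3, -0.2]
width: 85.2
gripper_force: 0.0
```

```bash
python3 shot.py f1; python3 - <<'E'
from m2 import *
im,c=load("f1")
from go import HO
E
python3 - <<'E'
import sys; sys.argv=["",'red','0','90']
from m2 import *
from go import HO
im,c=load("f1")
for k,L,h in(("red",150,37.5),("yellow",140,35),("blue",130,35)):
    x,y,t=HO[k];u=np.array([np.cos(t),np.sin(t)]);print(k,[proj(c,(*(np.array([x,y])+a*u),26)).round().tolist() for a in(-h,h,L-h)])
cv2.imwrite("pics/f1c.png",cv2.resize(cv2.imread("pics/f1.png")[40:340,120:520],None,fx=2,fy=2))
E
```

```text
[511.5  65.8 206.4]
t 27.43 at [511.5  65.8 206.4] to [539.7  67.   90. ] shift [ 28.1  -0.7 116.4] turn [ 0. -0. -0.] w 85.5
red [[322.0, 192.0], [322.0, 126.0], [322.0, 51.0]]
yellow [[421.0, 255.0], [442.0, 204.0], [467.0, 147.0]]
blue [[176.0, 216.0], [178.0, 159.0], [181.0, 105.0]]Traceback (most recent call last):
  File "<stdin>", line 3, in <module>
  File "go.py", line 8, in <module>
    s=manip.read_state();R=Ro.from_rotvec(s["ee_rot"]);P,Q=target(sys.argv[1],float(sys.argv[2]),float(sys.argv[3]))
                                                                  ~~~~~~~~^^^
IndexError: list index out of range
```

View pics/f1c.png

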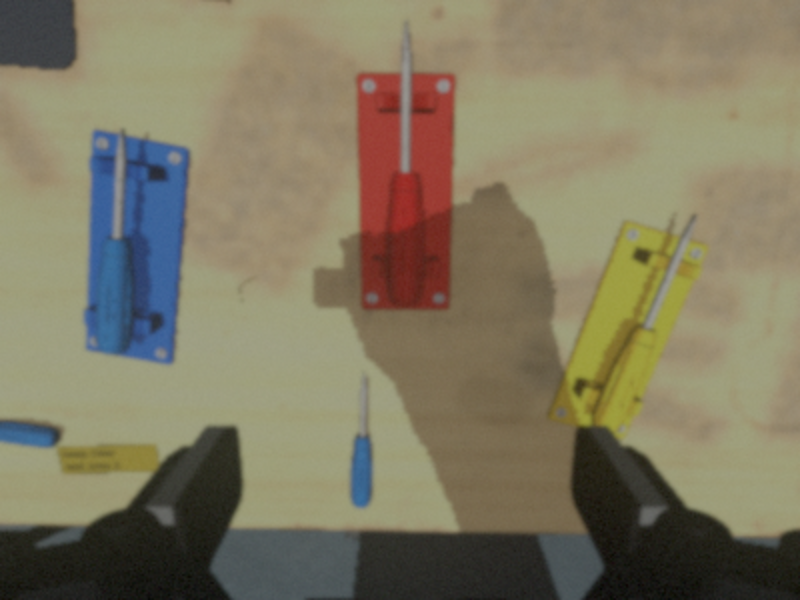

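All three match their expected outlines: red handle rows 126 to 192 with tip at 51, yellow tip (467,147), blue tip (181,105). Handing in.

```bash
python3 -c "
from bench import manip
print(manip.hand_in())"
```

```text
the job is handed in; nothing more can be done
None
```

I handed the job in at about 27 s of the 99 s: the red, yellow and blue screwdrivers each lie seated in their own-colour holder, matching the expected positions in the last wrist picture, the grey holder is empty again, and the arm touched none of the bystanders; the hand-in returned no verdict.

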